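# Shut the coffee canister and take its dust cover away

## Task

Clear the coffee canister's chute by swinging its dosing lever all the way to its stop and letting it spring back. Then carry the double lid, still nested, by the inner lid's finger tab to the canister, lower it without dropping until the inner lid is fully seated in the mouth, and let go of the tab. Last, lift the outer lid off alone by its collar and finish while still holding it level over the canister, well clear above the tab, with the inner lid left fully seated and the mug, jam jar and jug left alone.

Things in the scene. Friction and masses are not known exactly. Their poses are not given: they have to be found in the camera images.
- canister: Round aluminium coffee canister on a wooden foot, fixed to the table left or right of the middle, yaw up to 0.4 rad. Origin: centre of its underside, z up. Outside diameter 96 mm, wall 4 mm, rim 120 mm above the origin, open at the top; foot 124 mm across, 14 mm high. A small spout, 40 mm up, is on its +x side; its dosing lever points roughly at the robot (-x side).
- canister_rim (a point): Centre of the canister's round mouth, 88 mm in diameter, level with the rim (120 mm above the table).
- dose_lever (a joint): Angle (rad) of the dosing lever, which turns about the canister's own vertical axis: 0 = home, 0.9 = at its stop, growing anticlockwise seen from above. A spring pushes it home: about 1 N at the peg to start it, 3.7 N at the stop; released, it swings home within a second.
- lever_peg (a point): Centre of the top of the lever's upright black peg: 14 mm in diameter, 70 to 106 mm above the table, 98 mm from the canister's axis, at the end of a flat steel arm (14 mm wide, 70 to 78 mm above the table, ending 8 mm beyond the peg's centre). In the canister's frame it stands at an angle of 2.69 rad from +x at home, 3.59 rad at the stop.
- coaster: Flat round cork coaster, 150 mm in diameter, 12 mm thick, fixed to the table, on the other side of the middle from the canister; the double lid starts at its centre. Origin: centre of its underside.
- inner_lid: Inner lid, loose, 0.11 to 0.22 kg. Aluminium plug 82 mm in diameter, 14 mm deep (lowest 6 mm taper to 74 mm), under a flange 96 mm in diameter (14 to 18 mm above the origin) that rests on the canister's rim when seated; then a boss 38 mm in diameter (18 to 24 mm) and a wooden finger tab. Origin: centre of the plug's underside, z up; 106 mm above the table when seated.
- tab_top (a point): Centre of the top of the inner lid's upright wooden finger tab, 74 mm above the inner lid's origin. The tab is 28 mm long along the lid's x, 14 mm thick along its y (yaw starts up to 1.2 rad either way), from 24 to 74 mm above the origin. Nested, it sticks out 30 mm above the outer lid's collar. Lifting it carries both lids.
- outer_lid: Outer lid (dust cover), loose, 0.10 to 0.21 kg: aluminium cap 112 mm in diameter, skirt 0 to 10 mm above the origin (inside diameter 104 mm), top plate 10 to 14 mm, then a collar. Origin: centre of the skirt's lower edge, z up. Nested, it rests by weight alone on the inner lid's flange, origin 8 mm above the inner lid's origin.
- collar_top (a point): Centre of the top of the outer lid's round wooden collar, 36 mm above the outer lid's origin. Collar: outside diameter 50 mm, through hole 41 mm, from 14 to 36 mm above the origin; the inner lid's boss and tab stand up inside it with 1.5 mm and more to spare. Lifting the collar takes the outer lid alone.
- mug: White mug, 80 mm in diameter, 85 mm high, bystander. Origin: centre of its underside.
- jam_jar: Amber jam jar with steel cap, 72 mm in diameter, 100 mm high, bystander. Origin: centre of its underside.
- jug: Blue-glazed jug, 96 mm in diameter, 135 mm high, bystander. Origin: centre of its underside.

How it is judged (in metres and radians):
On the way, in this order (a step that is already met when the one before it is completed fails the run):
1. the dosing lever is at its stop (value of joint dose_lever above 0.84 rad), for 0.05 s.
2. the lever is let go and back home (value of joint dose_lever below 0.08 rad and contact force between the fingers and dose_lever below 0.1 N), for 0.1 s.
3. the nested lid is seated in the canister, both parts together, and the tab is let go (horizontal distance between inner_lid and canister below 0.006 m and z of inner_lid in the frame of canister between 0.1 and 0.11 m and angle between inner_lid's own z axis and vertical below 0.06 rad and z of outer_lid in the frame of inner_lid below 0.011 m and horizontal distance between outer_lid and inner_lid below 0.005 m and contact force between the fingers and inner_lid below 0.1 N), for 0.2 s.
At the end, for the whole second after the job is handed in: Inner lid seated (within 6 mm of centre, 4 mm of height, level to 0.06 rad), lever home (under 0.08 rad); outer lid held still by the fingers over the canister (within 60 mm of its axis), skirt 4 mm or more above the top of the tab, level to 0.2 rad, touching only the fingers (horizontal distance between inner_lid and canister below 0.006 m and z of inner_lid in the frame of canister between 0.1 and 0.11 m and angle between inner_lid's own z axis and vertical below 0.06 rad and value of joint dose_lever below 0.08 rad and z of outer_lid in the frame of canister between 0.184 and 0.4 m and horizontal distance between outer_lid and canister below 0.06 m and angle between outer_lid's own z axis and vertical below 0.2 rad and contact force between the fingers and outer_lid above 1 N and contact force between each of outer_lid, the fingers and inner_lid below 0.1 N and contact force between outer_lid and canister below 0.1 N and linear speed of outer_lid below 0.03 m/s and linear speed of inner_lid below 0.02 m/s); the arm keeps its last pose, push and grip.
It fails at once if the outer lid comes off (more than 7 mm) while the inner lid is not seated in the canister (z of outer_lid in the frame of inner_lid above 0.015 m and not (horizontal distance between inner_lid and canister below 0.006 m and z of inner_lid in the frame of canister between 0.1 and 0.11 m and angle between inner_lid's own z axis and vertical below 0.06 rad)).
It fails at once if the inner lid is dropped over the canister (let go more than 8 mm above its seat) (horizontal distance between inner_lid and canister below 0.07 m and z of inner_lid in the frame of canister above 0.114 m and contact force between the fingers and inner_lid below 0.05 N).
It fails at once if the mug, jam jar or jug is moved more than 30 mm (distance of any of mug, jam_jar, jug from where it was at the start of the episode above 0.03 m).
It also fails if it takes over 72 s, if anything falls off the work surface, if the arm or the gripper's body presses on something with over 40 N, if the wrist force passes 120 N, or if a joint passes its speed limit or range.

## Robot

A 7-joint arm with a two-finger parallel gripper is mounted at the origin on the work surface. World frame = base frame: x ahead of the robot, y to its left, z up, the work surface at z = 0. Lengths are in m, angles in degrees, forces in N, time in s.
With the tool pointing down it reaches from about 0.425 to 0.975 m from the base axis. Payload 16.7 kg.
Tool frame: the origin (TCP) lies midway between the tips of the shut fingers; the grasp point (between the pads) lies 19 mm behind it; z points along the fingers, x is the direction in which the jaws open and shut, and the axes are right-handed (so a half turn about z gives the same grasp; the last joint's range is limited). The gripper opens to 85 mm and grips with 20 to 120 N. Pads are 22 mm wide; open, the fingers measure 114 mm over their backs; the gripper's body (76 mm by 85 mm) begins 54 mm behind the grasp point. The pads swing forward as they close: fully open they stand 13 mm farther back than shut.
Start: joints at [60.819, 24.414, 4.234, 92.017, -1.954, 63.644, -3.845], TCP at [0.238, -0.632, 0.231] pointing down, gripper open.
Joint ranges: [-163.25, 163.25], [-28.42, 122.38], [-70.27, 78.77], [12.13, 141.07], [-58.53, 238.53], [9.26, 117.41], [-156.51, 156.51]. Speed limits (degrees/s): [108.29, 108.29, 136.94, 136.94, 172.46, 172.46, 172.46].

## Interface

Orientations are given as a 3x3 rotation matrix whose columns are the frame's x, y, z axes.
In Python, from workcell import robot, eyes gives the robot as it stands.
- The arm moves only by the tool jog_arm, never from a script. Its argument "increments" is a list of rows, each a list of 6 numbers: the shift along the tool's x, y, z in mm, then the turn, a rotation vector about the tool's x, y, z in rad. A call has 1 to 12 rows; each row is the pose to reach, as a shift and turn from the pose commanded when the call began, along the tool's axes at that moment; what a row does not reach only later rows make up. A row lasts 1/8 s, in which the tool goes at most 62.5 mm and 10.7 degrees, less where a joint would pass 70% of its speed; a pose out of reach is approached as far as the arm can. A call with a gripper value outside its range is refused whole. "hand" is the opening, from 0 (shut) to 1 (fully open), set as the call begins (left out, the last holds). The fingers move at their own pace and stop on an object; the grip force is fixed at half the most. Time passes only in rows, so rows that repeat a pose let the fingers close. It gives the time, the measured TCP pose, the force and the opening at its end, in the units of the state.
- robot.get_state(): the state, without advancing time (a new reading comes with each control period).
- eyes.grab_frame(name): name is "scene" or "top"; returns a dict with "image" (384x512x3 uint8, blue, green, red), "intrinsics" (3x3 intrinsics, pixels), "world_from_camera" (4x4, takes a point from camera to world coordinates). Camera axes: x right, y down, z forward; pixel columns grow to the right and rows downward; lengths in m; the calibration is good to about 2 mm. A picture is of the moment at which its call begins. There is no depth.
- robot.sign_off(): hands the job in, once; it reports no verdict.
The state is a dict: "clock": time; "joint_pos": joint angles; "qvel": joint speeds; "effort": joint torques, N m; "tcp_pos": TCP position; "eef_rot": TCP orientation; "force": force on the tool from outside, world axes, zero at the start; "ft_torque": the same for the moment, N m; "finger_gap": finger opening in m.
Only numpy, scipy, OpenCV 4.12 (cv2) and the standard library are available. Lean on these libraries where they do the work, as an engineer would, in place of code of your own. Each camera call takes 0.05 s, during which the arm holds its last target.

## Working session

There is one attempt and no reset: what is moved stays moved. The work goes in short steps, Python scripts to look and compute and a tool call to move; the robot and the scene stay as the last step left them, time stands still between calls to the robot, and variables do not carry over. Pictures are saved under pics/ and viewed, and the job is handed in when it is done.

Besides the shell and the picture viewer there is one more tool, called after "Emit:" as name(argument=value, ...) on one line, values as JSON. jog_arm: Moves the arm, as the interface text tells. Its arguments: {"type":"object","properties":{"increments":{"type":"array"},"hand":{"type":"number"}},"required":["increments"]}

```bash
mkdir -p pics; ls; python3 - <<'E'
from workcell import robot, eyes
import cv2,json,numpy as np
s=robot.get_state(); print(s)
for n in("scene","top"):
    f=eyes.grab_frame(n); cv2.imwrite(f"pics/{n}0.png",f["image"]); print(n,np.round(f["intrinsics"],2).tolist(),np.round(f["world_from_camera"],4).tolist())
    np.savez(f"{n}0.npz",**{k:np.array(v) for k,v in f.items()})
E
```

```text
pics
{'clock': 0.0, 'joint_pos': array([60.8203168 , 24.4488408 ,  4.22977424, 92.05012335, -1.95427622,
       63.64205707, -3.84426848]), 'qvel': array([-0.05205654,  0.02635169, -0.03191885, -0.02822695,  0.08999445,
        0.05439494, -0.01949311]), 'effort': array([-1.01490157e-03, -9.49852180e+01,  3.76015350e+00, -4.63504028e+01,
        1.92673429e-02,  1.02547862e-02,  3.46632611e-06]), 'tcp_pos': array([ 0.23750756, -0.63142965,  0.23063551]), 'eef_rot': array([[ 3.52065026e-01, -9.35975416e-01, -4.87051989e-04],
       [-9.35974773e-01, -3.52065357e-01,  1.09990618e-03],
       [-1.20095928e-03,  6.86298771e-05, -9.99999276e-01]]), 'force': array([-0.53541241, -0.40593887, -0.40666056]), 'ft_torque': array([-0.03019125, -0.02998353,  0.01522435]), 'finger_gap': 0.08546064332744918}
scene [[420.22, 0.0, 257.22], [0.0, 420.22, 190.67], [0.0, 0.0, 1.0]] [[0.5679, 0.6948, -0.4413, 1.2492], [0.8231, -0.477, 0.3082, -0.4596], [0.0037, -0.5383, -0.8428, 1.3155], [0.0, 0.0, 0.0, 1.0]]
top [[409.66, 0.0, 255.07], [0.0, 409.66, 198.99], [0.0, 0.0, 1.0]] [[-0.0476, -0.9766, 0.2098, 0.3824], [-0.9989, 0.0472, -0.0071, 0.0142], [-0.0029, -0.2099, -0.9777, 1.1604], [0.0, 0.0, 0.0, 1.0]]
```

View pics/scene0.png

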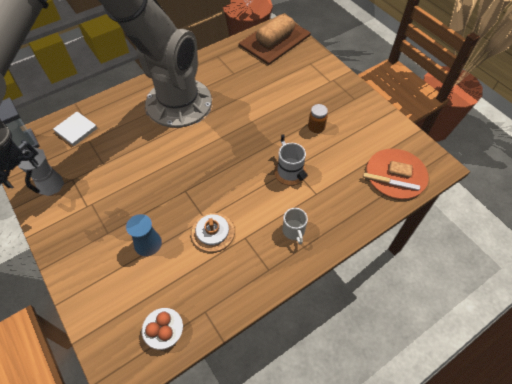

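View pics/top0.png

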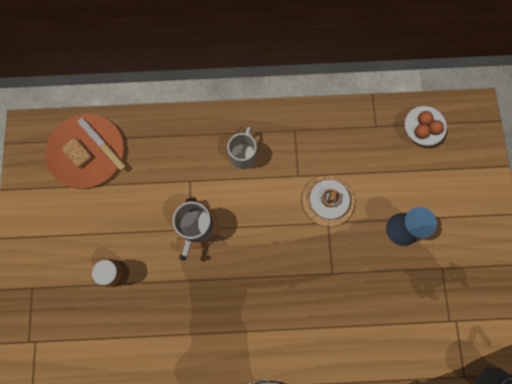

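The top view shows the canister mouth near (192,222), its lever peg near (184,256), the lid on the coaster near (330,200), the jug near (420,223), the mug near (242,150) and the jar near (105,272). I'll crop in for detail.

```bash
cat > h.py <<'E'
import numpy as np,cv2
def load(n):
    d=np.load(n); return d["image"],d["intrinsics"],d["world_from_camera"]
def ray(K,T,u,v,z):
    d=T[:3,:3]@np.linalg.inv(K)@np.array([u,v,1.]); o=T[:3,3]
    return o+d*(z-o[2])/d[2]
def proj(K,T,p):
    c=np.linalg.inv(T)@np.append(p,1); q=K@c[:3]; return q[:2]/q[2]
def crop(img,u,v,w,h,s,name):
    c=img[v:v+h,u:u+w]; cv2.imwrite(name,cv2.resize(c,None,fx=s,fy=s,interpolation=cv2.INTER_CUBIC))
E
python3 - <<'E'
from h import *
i,K,T=load("top0.npz"); 
a=cv2.resize(i[180:280,150:250],None,fx=5,fy=5,interpolation=2)
b=cv2.resize(i[170:230,300:360],None,fx=5,fy=5,interpolation=2);b=np.vstack([b,np.zeros((200,300,3),np.uint8)])
cv2.imwrite("pics/c1.png",np.hstack([a,b]))
i,K,T=load("scene0.npz")
a=cv2.resize(i[120:200,255:335],None,fx=5,fy=5,interpolation=2)
b=cv2.resize(i[195:265,180:250],None,fx=5,fy=5,interpolation=2);b=np.vstack([b,np.zeros((50,350,3),np.uint8)])
cv2.imwrite("pics/c2.png",np.hstack([a,b]))
E
```

```text
(no output)
```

View pics/c1.png

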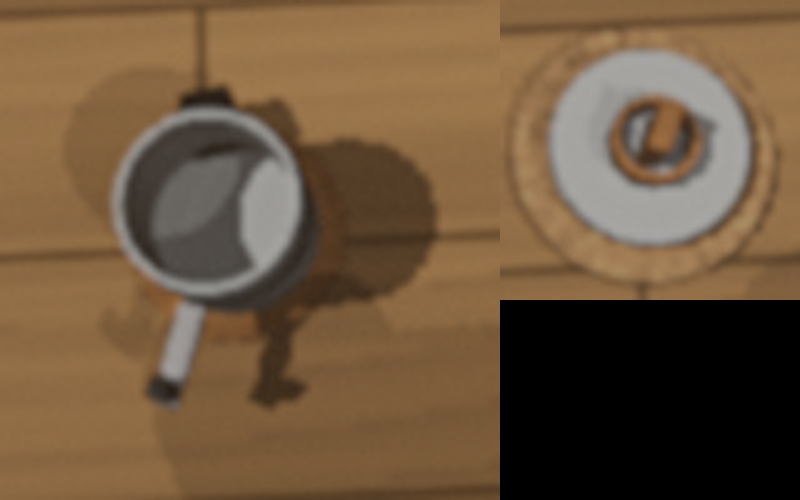

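View pics/c2.png

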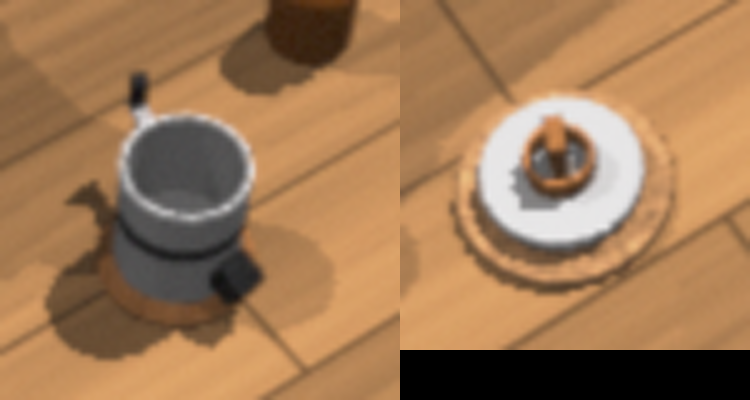

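```bash
cat >> h.py <<'E'
from scipy.optimize import minimize
def circ_fit(img,K,T,x0,z,r,sgn=0,rng=0.012,ang=None):
    g=cv2.GaussianBlur(img.astype(np.float32),(0,0),0.7)
    a=np.linspace(0,2*np.pi,120,endpoint=False) if ang is None else ang
    R=T[:3,:3];t=T[:3,3]
    def P(p): 
        c=(p-t)@R; q=c@K.T; return (q[:,:2]/q[:,2:]).astype(np.float32)
    def samp(x,y,r):
        p=np.c_[x+r*np.cos(a),y+r*np.sin(a),np.full(len(a),z)]
        uv=P(p); return cv2.remap(g,uv[:,0].copy(),uv[:,1].copy(),cv2.INTER_LINEAR)
    def cost(q):
        d=samp(q[0],q[1],r+.0012)-samp(q[0],q[1],r-.0012)
        d=d.reshape(len(a),3)
        return -np.abs(d).sum(1).clip(0,90).mean()
    best=min(((cost((x,y)),x,y) for x in np.arange(x0[0]-rng,x0[0]+rng,.0015) for y in np.arange(x0[1]-rng,x0[1]+rng,.0015)))
    m=minimize(cost,best[1:],method="Nelder-Mead",options=dict(initial_simplex=[[best[1],best[2]],[best[1]+.001,best[2]],[best[1],best[2]+.001]]))
    return m.x,-m.fun
E
python3 - <<'E'
from h import *
D={n:load(n+"0.npz") for n in("top","scene")}
i,K,T=D["top"]
def show(l,uv,z): 
    p=ray(K,T,*uv,z); print(l,p.round(4)); return p
can=show("can",(191.2,220),.12); lid=show("lid",(329.5,199),.034); peg=show("peg",(182.5,256.5),.106)
jug=show("jug",(421,223),.135); mug=show("mug",(242,149),.085); jar=show("jar",(105,272),.1)
for n,(i,K,T) in D.items():
    for l,p,z,r in (("rim",can,.12,.048),("rimin",can,.12,.044),("lidplate",lid,.034,.056),("collar",lid,.056,.025),("coaster",lid,.012,.075),("jar",jar,.1,.036)):
        x,c=circ_fit(i,K,T,p[:2],z,r); print(n,l,x.round(4),round(c,1), "px",proj(K,T,[x[0],x[1],z]).round(1))
E
```

```text
can [0.5584 0.1732 0.12  ]
lid [ 0.614 -0.203  0.034]
peg [0.4674 0.199  0.106 ]
jug [ 0.5203 -0.4089  0.135 ]
mug [0.7558 0.0356 0.085 ]
jar [0.4381 0.3982 0.1   ]
top rim [0.5597 0.1748] 62.5 px [190.6 219.6]
top rimin [0.5565 0.1716] 66.6 px [191.8 220.7]
top lidplate [ 0.6155 -0.2028] 55.7 px [329.4 198.5]
top collar [ 0.6115 -0.2009] 55.8 px [330.2 198.3]
top coaster [ 0.6168 -0.2034] 21.0 px [328.2 199.7]
top jar [0.4431 0.4051] 41.9 px [102.3 270.1]
scene rim [0.563  0.1669] 44.9 px [291.2 153.8]
scene rimin [0.5648 0.1673] 50.1 px [291.6 154. ]
scene lidplate [ 0.6153 -0.2055] 68.7 px [211.8 228.1]
scene collar [ 0.6227 -0.2095] 69.1 px [211.3 227.3]
scene coaster [ 0.62   -0.2138] 33.3 px [211.  233.3]
scene jar [0.4441 0.4022] 37.1 px [320.5 109.9]
```

```bash
python3 - <<'E'
from h import *
i,K,T=load("top0.npz"); a=cv2.resize(i[184:214,315:345],None,fx=13,fy=13,interpolation=2)
i,K,T=load("scene0.npz"); b=cv2.resize(i[210:240,197:227],None,fx=13,fy=13,interpolation=2)
cv2.imwrite("pics/c3.png",np.hstack([a,b]))
E
```

```text
(no output)
```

View pics/c3.png

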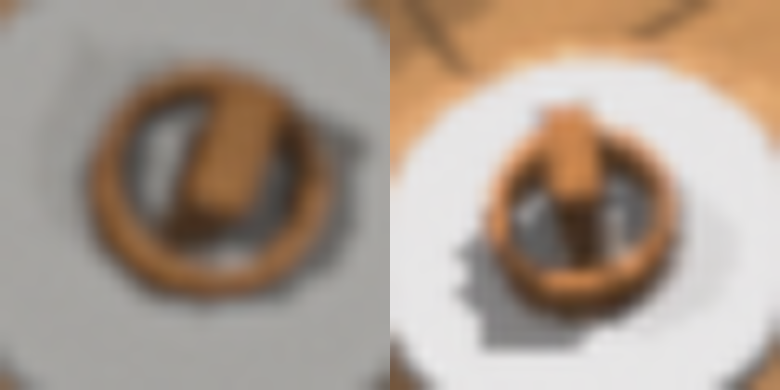

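```bash
python3 - <<'E'
from h import *
from scipy.optimize import least_squares
for n,off,pts in (("top",(315,184),[(215,90),(282,95),(248,212),(190,200)]),("scene",(197,210),[(155,108),(203,105),(213,195),(163,198)])):
    i,K,T=load(n+"0.npz")
    w=np.array([ray(K,T,off[0]+(x+.5)/13-.5,off[1]+(y+.5)/13-.5,.086)[:2] for x,y in pts])
    c=w.mean(0); L=(w[0]+w[1]-w[2]-w[3])/2; W=(w[1]+w[2]-w[0]-w[3])/2
    print(n,c.round(4),"len",np.linalg.norm(L).round(4),np.arctan2(L[1],L[0]).round(3),"wid",np.linalg.norm(W).round(4),(np.arctan2(W[1],W[0])+np.pi/2).round(3))
E
```

```text
top [ 0.6139 -0.202 ] len 0.025 -0.333 wid 0.013 -0.187
scene [ 0.6168 -0.2054] len 0.0263 2.684 wid 0.0125 2.609
```

```bash
cat >> h.py <<'E'
from scipy.spatial.transform import Rotation as Ro
def Rdown(yaw):
    c,s=np.cos(yaw),np.sin(yaw); return np.array([[c,s,0],[s,-c,0],[0,0,-1.]])
def rows(targets):
    """targets: (x,y,z,yaw) ; prints tool-frame increments from current pose"""
    from workcell import robot
    s=robot.get_state(); R=np.array(s["eef_rot"]);p=np.array(s["tcp_pos"])
    print("clock",round(s["clock"],2),"tcp",p.round(4),"yaw",round(np.arctan2(R[1,0],R[0,0]),3),"F",np.round(s["force"],1),"gap",round(s["finger_gap"],4),"q",np.round(s["joint_pos"],0))
    for x,y,z,w in targets:
        d=R.T@(np.array([x,y,z])-p)*1000; rv=Ro.from_matrix(R.T@Rdown(w)).as_rotvec()
        print([float(round(v,1)) for v in d]+[float(round(v,3)) for v in rv])
E
python3 - <<'E'
from h import *
i,K,T=load("scene0.npz"); print(ray(K,T,282.3,134.7,.106), proj(K,T,[.467,.198,.106]))
rows([(.45,-.35,.25,-.7),(.5,-.05,.25,-.2),(.468,.25,.25,.17),(.468,.25,.2,.17)])
E
```

```text
[0.46480473 0.2008229  0.106     ] [282.04071584 135.40434329]
clock 0.1 tcp [ 0.2375 -0.6314  0.2307] yaw -1.211 F [0.1 0.2 0.1] gap 0.0851 q [61. 24.  4. 92. -2. 64. -4.]
[-188.6, -298.0, -19.1, -0.0, 0.001, -0.511]
[-451.8, -450.4, -18.9, -0.0, 0.001, -1.011]
[-743.9, -526.1, -18.5, -0.001, 0.001, -1.381]
[-743.8, -526.1, 31.5, -0.001, 0.001, -1.381]
```

Emit:
jog_arm(hand=0, increments=[[-31,-50,-5,0,0,-0.08],[-63,-100,-10,0,0,-0.17],[-95,-150,-15,0,0,-0.25],[-126,-200,-19,0,0,-0.34],[-157,-250,-19,0,0,-0.42],[-189,-298,-19,0,0,-0.51],[-232,-323,-19,0,0,-0.6],[-276,-349,-19,0,0,-0.68],[-320,-374,-19,0,0,-0.76],[-364,-400,-19,0,0,-0.85],[-408,-425,-19,0,0,-0.93],[-452,-450,-19,0,0,-1.01]])

```text
clock: 1.6
tcp_pos: [0.4996, -0.0487, 0.2503]
eef_rot: [[0.98, -0.197, -0.0], [-0.197, -0.98, -0.0], [-0.0, 0.0, -1.0]]
force: [1.4, -0.9, -0.8]
finger_gap: 0.0001
```

```bash
python3 - <<'E'
from h import *
rows([(.468,.25,.25,.17),(.468,.25,.17,.17)])
E
```

```text
clock 1.6 tcp [ 0.4996 -0.0487  0.2503] yaw -0.198 F [ 1.4 -0.9 -0.8] gap 0.0001 q [ 21.   9. -25. 111.   4.  61. -17.]
[-89.9, -286.6, 0.3, 0.0, 0.0, -0.368]
[-89.9, -286.6, 80.3, 0.0, 0.0, -0.368]
```

Emit:
jog_arm(increments=[[-15,-48,0,0,0,-0.06],[-30,-96,0,0,0,-0.12],[-45,-143,0,0,0,-0.18],[-60,-191,0,0,0,-0.25],[-75,-239,0,0,0,-0.31],[-90,-287,0,0,0,-0.37],[-90,-287,30,0,0,-0.37],[-90,-287,60,0,0,-0.37],[-90,-287,80,0,0,-0.37],[-90,-287,80,0,0,-0.37]])

```text
clock: 2.85
tcp_pos: [0.468, 0.2485, 0.1691]
eef_rot: [[0.986, 0.168, -0.003], [0.168, -0.986, -0.001], [-0.003, 0.001, -1.0]]
force: [0.4, 0.4, 0.8]
finger_gap: -0.0002
```

```bash
python3 - <<'E'
from h import *
from workcell import eyes
ims=[]
for n,(u,v,w) in {"top":(140,180,100),"scene":(235,75,100)}.items():
    f=eyes.grab_frame(n); cv2.imwrite(f"pics/{n}1.png",f["image"]); ims.append(cv2.resize(f["image"][v:v+w,u:u+w],None,fx=4,fy=4,interpolation=2))
    np.savez(f"{n}1.npz",**{k:np.array(v) for k,v in f.items()})
    K,T=map(np.array,(f["intrinsics"],f["world_from_camera"])); print(n,proj(K,T,[.468,.25,.17]))
cv2.imwrite("pics/c4.png",np.hstack(ims))
th=np.linspace(0,.95,9); c=np.array([.561,.171])
rows([(.464,.25,.084,.17)]+[(c[0]+.098*np.cos(2.86+t)-.168*.018,c[1]+.098*np.sin(2.86+t)+.986*.018,.084,.17) for t in th])
E
```

```text
top [156.57720383 255.34461024]
scene [294.64795465 117.92237194]
clock 2.95 tcp [0.469  0.2491 0.1709] yaw 0.169 F [ 0.5 -0.1 -0.2] gap 0.0001 q [ -3.  19. -38. 112.  14.  54. -38.]
[-4.7, -1.7, 86.9, -0.0, -0.0, -0.001]
[-10.6, 31.8, 86.9, -0.0, -0.0, -0.001]
[-15.1, 42.6, 86.9, -0.0, -0.0, -0.001]
[-18.2, 53.8, 86.9, -0.0, -0.0, -0.001]
[-20.0, 65.3, 86.9, -0.0, -0.0, -0.001]
[-20.4, 76.9, 86.9, -0.0, -0.0, -0.001]
[-19.4, 88.5, 86.9, -0.0, -0.0, -0.001]
[-17.1, 99.9, 86.9, -0.0, -0.0, -0.001]
[-13.4, 110.9, 86.8, -0.0, -0.0, -0.001]
[-8.4, 121.4, 86.8, -0.0, -0.0, -0.001]
```

View pics/c4.png

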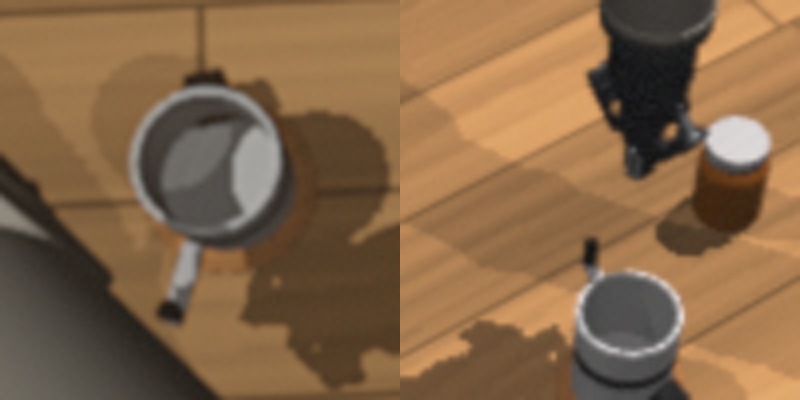

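Emit:
jog_arm(increments=[[-4,-2,40,0,0,0],[-5,-2,80,0,0,0],[-5,-2,86,0,0,0],[-7,10,86,0,0,0],[-9,22,86,0,0,0],[-11,30,86,0,0,0],[-13,37,86,0,0,0],[-15,43,86,0,0,0],[-18,54,86,0,0,0],[-20,65,86,0,0,0],[-20,77,86,0,0,0],[-20,77,86,0,0,0]])

```text
clock: 4.45
tcp_pos: [0.4622, 0.1684, 0.0842]
eef_rot: [[0.986, 0.167, -0.0], [0.167, -0.986, -0.0], [-0.0, 0.0, -1.0]]
force: [-2.6, 2.6, -0.8]
finger_gap: 0.0002
```

```bash
python3 - <<'E'
from h import *
from workcell import eyes
ims=[]
for n,(u,v,w) in {"top":(140,180,100),"scene":(235,75,100)}.items():
    f=eyes.grab_frame(n); ims.append(cv2.resize(f["image"][v:v+w,u:u+w],None,fx=4,fy=4,interpolation=2))
cv2.imwrite("pics/c5.png",np.hstack(ims))
th=np.linspace(.475,1.0,8); c=np.array([.561,.171])
rows([(c[0]+.098*np.cos(2.86+t)-.168*.018,c[1]+.098*np.sin(2.86+t)+.986*.018,.084,.17) for t in th])
E
```

```text
clock 4.55 tcp [0.4621 0.1696 0.0843] yaw 0.169 F [-1.2  2.7 -1.1] gap 0.0002 q [  2.  22. -35. 121.  19.  42. -35.]
[-0.2, -0.3, 0.3, -0.0, 0.0, -0.001]
[0.2, 7.0, 0.3, -0.0, 0.0, -0.001]
[1.3, 14.3, 0.3, -0.0, 0.0, -0.001]
[2.8, 21.5, 0.3, -0.0, 0.0, -0.001]
[4.9, 28.5, 0.3, -0.0, 0.0, -0.001]
[7.5, 35.4, 0.3, -0.0, 0.0, -0.001]
[10.6, 42.0, 0.3, -0.0, 0.0, -0.001]
[14.2, 48.4, 0.3, -0.0, 0.0, -0.001]
```

View pics/c5.png

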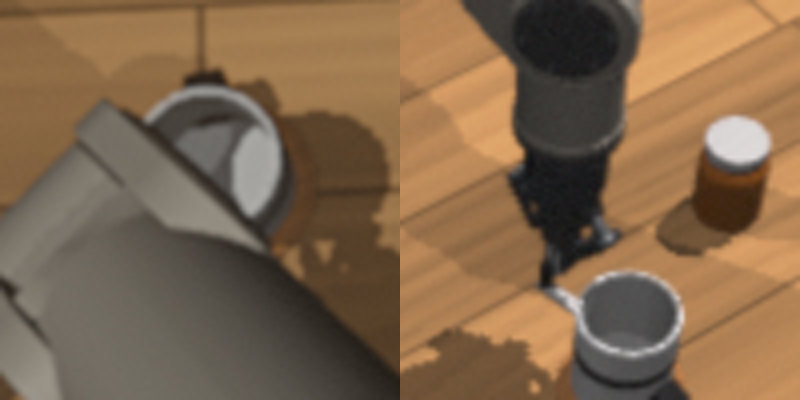

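In the scene view the fingertip is behind the peg at crop (548,280) and the lever is swinging. The force is about 2.7 N, consistent with the spring.

Emit:
jog_arm(increments=[[0,7,0,0,0,0],[1,14,0,0,0,0],[3,21,0,0,0,0],[5,28,0,0,0,0],[7,34,0,0,0,0],[9,38,0,0,0,0],[9,38,0,0,0,0]])

```text
clock: 5.42
tcp_pos: [0.4768, 0.1343, 0.0842]
eef_rot: [[0.986, 0.168, -0.001], [0.168, -0.986, 0.001], [-0.001, -0.001, -1.0]]
force: [-7.3, 7.8, 0.1]
finger_gap: -0.0001
```

Emit:
jog_arm(increments=[[0,1.5,0,0,0,0],[0,3,0,0,0,0],[0,3,0,0,0,0]])

```text
clock: 5.8
tcp_pos: [0.4773, 0.1332, 0.0843]
eef_rot: [[0.985, 0.17, -0.0], [0.17, -0.985, 0.003], [0.0, -0.003, -1.0]]
force: [-7.6, 17.2, -2.9]
finger_gap: -0.0002
```

```bash
python3 - <<'E'
from h import *
from workcell import eyes
rows([])
ims=[]
for n,(u,v,w) in {"top":(140,180,100),"scene":(235,75,100)}.items():
    f=eyes.grab_frame(n); ims.append(cv2.resize(f["image"][v:v+w,u:u+w],None,fx=4,fy=4,interpolation=2))
cv2.imwrite("pics/c6.png",np.hstack(ims))
rows([])
E
```

```text
clock 5.8 tcp [0.4773 0.1332 0.0843] yaw 0.171 F [-7.6 17.2 -2.9] gap -0.0002 q [  6.  22. -34. 120.  19.  42. -30.]
clock 5.9 tcp [0.4773 0.1332 0.0843] yaw 0.171 F [-7.4 18.1 -2.6] gap 0.0001 q [  6.  22. -34. 120.  19.  42. -30.]
```

View pics/c6.png

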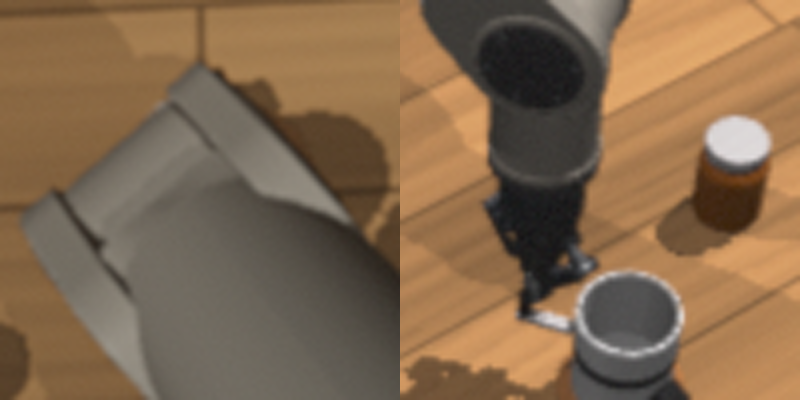

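Force climbed about 10 N over 1 mm, so the lever is at its stop, with an estimated angle near 0.88. Next I back out along the arc.

Emit:
jog_arm(increments=[[-5,-10,0,0,0,0],[-8,-22,0,0,0,0],[-10,-40,0,0,0,0],[-9,-58,0,0,0,0],[-5,-76,0,0,0,0],[0,-92,0,0,0,0],[0,-110,0,0,0,0],[0,-110,-50,0,0,0],[0,-110,-100,0,0,0],[0,-110,-130,0,0,0],[0,-110,-130,0,0,0]])

```text
clock: 7.28
tcp_pos: [0.4601, 0.2401, 0.2165]
eef_rot: [[0.986, 0.168, 0.003], [0.168, -0.986, 0.001], [0.004, -0.0, -1.0]]
force: [-0.2, -0.8, -0.8]
finger_gap: -0.0001
```

```bash
python3 - <<'E'
from h import *
from workcell import eyes
ims=[]
for n,(u,v,w) in {"top":(140,180,100),"scene":(235,75,100)}.items():
    f=eyes.grab_frame(n); ims.append(cv2.resize(f["image"][v:v+w,u:u+w],None,fx=4,fy=4,interpolation=2))
cv2.imwrite("pics/c7.png",np.hstack(ims))
rows([(.5,.0,.22,.5),(.56,-.2,.22,1.19),(.615,-.2035,.22,1.19),(.5,.0,.22,.17),(.56,-.2,.22,-1),(.615,-.2035,.22,1.19-3.1416)])
E
```

```text
clock 7.38 tcp [0.4591 0.2392 0.214 ] yaw 0.169 F [-0.4 -1.2 -0.4] gap -0.0002 q [ -0.  15. -40. 111.  11.  58. -35.]
[0.1, 242.7, -5.9, 0.0, 0.0, -0.331]
[25.6, 449.9, -5.9, 0.0, 0.0, -1.021]
[79.3, 462.6, -5.9, 0.0, 0.0, -1.021]
[0.1, 242.7, -5.9, 0.0, 0.0, -0.001]
[25.6, 449.9, -5.9, 0.0, -0.0, 1.169]
[79.3, 462.6, -5.9, 0.0, -0.0, 2.12]
```

View pics/c7.png

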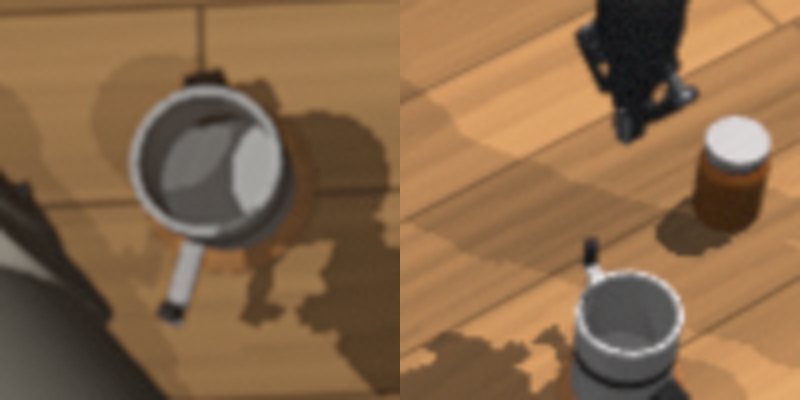

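The lever is back home (peg at top-crop (172,312), the same as before). Next: above the lid, gripper opened.

Emit:
jog_arm(hand=1, increments=[[0,48,-2,0,0,-0.06],[0,97,-4,0,0,-0.13],[0,146,-6,0,0,-0.2],[0,195,-6,0,0,-0.26],[0,243,-6,0,0,-0.33],[8,290,-6,0,0,-0.48],[16,337,-6,0,0,-0.64],[26,384,-6,0,0,-0.79],[44,430,-6,0,0,-0.94],[70,455,-6,0,0,-1.02],[79.3,462.6,20,0,0,-1.021],[79.3,462.6,54,0,0,-1.021]])

```text
clock: 8.88
tcp_pos: [0.6156, -0.2037, 0.1579]
eef_rot: [[0.372, 0.928, -0.001], [0.928, -0.372, 0.001], [0.0, -0.001, -1.0]]
force: [-0.2, -0.4, -0.9]
finger_gap: 0.0852
```

```bash
cat > look.py <<'E'
import sys
from h import *
from workcell import eyes
def look(name,ct,cs,w,s):
    ims=[]
    for n,(u,v) in {"top":ct,"scene":cs}.items():
        f=eyes.grab_frame(n); u,v=max(u-w//2,0),max(v-w//2,0); print(n,"off",u,v)
        c=cv2.resize(f["image"][v:v+w,u:u+w],None,fx=s,fy=s,interpolation=2); ims.append(c)
        np.savez(f"{n}_{name}.npz",**{k:np.array(v) for k,v in f.items()})
    cv2.imwrite(f"pics/{name}.png",np.hstack(ims))
E
python3 - <<'E'
from look import *
look("d1",(329,199),(212,220),66,6)
rows([(.6155,-.2035,.1,1.19),(.6155,-.2035,.059,1.19)])
E
```

```text
top off 296 166
scene off 179 187
clock 8.97 tcp [ 0.6128 -0.2027  0.1552] yaw 1.19 F [-0.2  0.1 -0. ] gap 0.0856 q [ 36.  29. -32.  98.  18.  58.  66.]
[0.3, 3.2, 55.2, -0.008, 0.0, 0.0]
[0.3, 3.5, 96.2, -0.008, 0.0, 0.0]
```

View pics/d1.png

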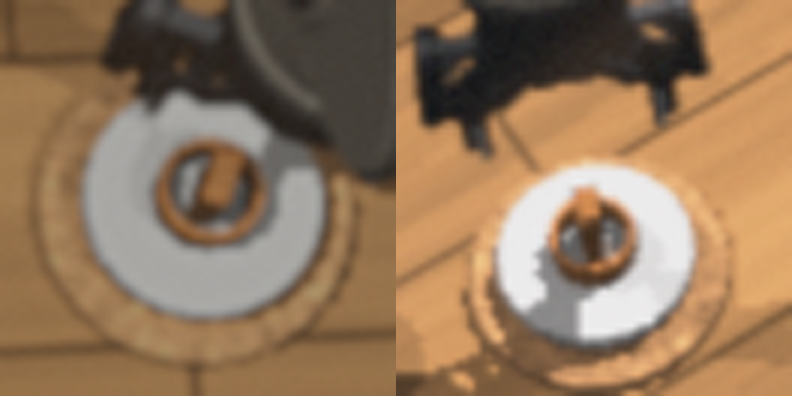

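```bash
python3 - <<'E'
from h import *
i,K,T=load("scene_d1.npz")
for z in(.165,.168,.171): print(proj(K,T,[.6145,-.203,z]))
print(proj(K,T,[.6155,-.2035,.086]))
for s in(1,-1): print(proj(K,T,np.array([.6145,-.203,.168])+s*.05*np.array([.372,.928,0])))
E
```

```text
[208.67477082 208.34380778]
[208.58570999 207.86582913]
[208.49630896 207.38602464]
[210.9312295  220.60104924]
[224.18528791 204.8824399 ]
[192.84210114 210.87676399]
```

Emit:
jog_arm(increments=[[0,0,25,0,0,0],[0,0,50,0,0,0],[0,0,75,0,0,0],[0,0,90,0,0,0],[0,0,100,0,0,0],[0,0,100,0,0,0],[0,0,100,0,0,0]])

```text
clock: 9.85
tcp_pos: [0.6158, -0.2035, 0.0611]
eef_rot: [[0.372, 0.928, 0.001], [0.928, -0.372, -0.0], [0.0, 0.001, -1.0]]
force: [-0.1, -0.6, 0.3]
finger_gap: 0.0855
```

```bash
python3 - <<'E'
from look import *
look("d2",(329,199),(212,220),66,6)
rows([(.6155,-.2035,.059,1.19)])
E
```

```text
top off 296 166
scene off 179 187
clock 9.95 tcp [ 0.6157 -0.2036  0.0611] yaw 1.19 F [ 0.6  0.3 -0.5] gap 0.0852 q [ 34.  35. -29. 101.  22.  49.  63.]
[0.0, -0.3, 2.1, 0.001, -0.0, -0.0]
```

View pics/d2.png

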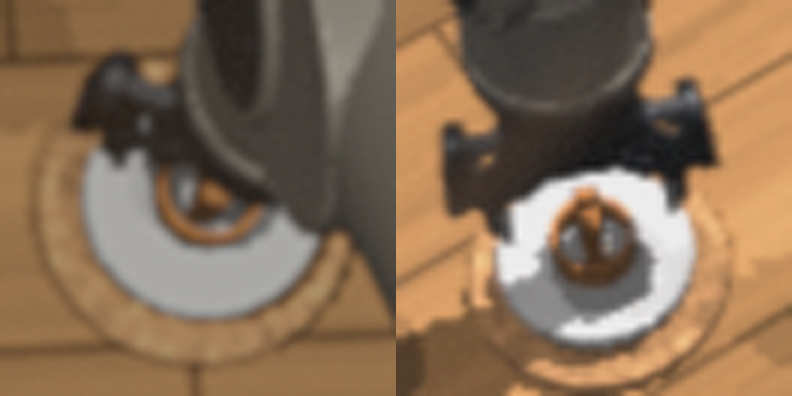

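Tips are at scene-crop (500,235) and (675,205), centred on the tab at (590,205). Closing.

Emit:
jog_arm(hand=0, increments=[[0,0,2,0,0,0],[0,0,2,0,0,0],[0,0,2,0,0,0],[0,0,2,0,0,0],[0,0,2,0,0,0],[0,0,2,0,0,0],[0,0,2,0,0,0],[0,0,2,0,0,0]])

```text
clock: 10.95
tcp_pos: [0.6154, -0.2036, 0.0584]
eef_rot: [[0.372, 0.928, 0.0], [0.928, -0.372, -0.0], [0.0, 0.0, -1.0]]
force: [0.0, -0.1, 2.5]
finger_gap: 0.0129
```

```bash
python3 - <<'E'
from look import *
look("d3",(329,199),(212,220),66,6)
rows([])
E
```

```text
top off 296 166
scene off 179 187
clock 11.05 tcp [ 0.6153 -0.2035  0.0584] yaw 1.19 F [ 0.9 -1.9  2.8] gap 0.0129 q [ 34.  36. -29. 101.  22.  49.  63.]
```

View pics/d3.png

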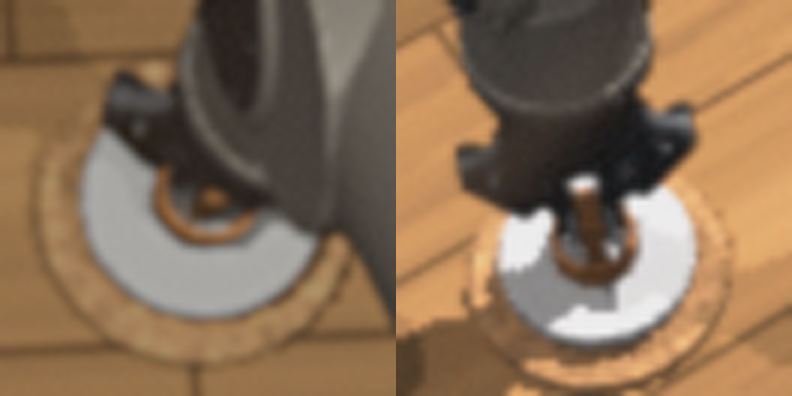

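Emit:
jog_arm(increments=[[0,0,-2,0,0,0],[0,0,-8,0,0,0],[0,0,-18,0,0,0],[0,0,-30,0,0,0],[0,0,-40,0,0,0],[0,0,-40,0,0,0],[0,0,-40,0,0,0]])

```text
clock: 11.92
tcp_pos: [0.6151, -0.2036, 0.0982]
eef_rot: [[0.372, 0.928, -0.0], [0.928, -0.372, 0.0], [-0.0, -0.0, -1.0]]
force: [0.3, -0.0, -2.3]
finger_gap: 0.0128
```

```bash
python3 - <<'E'
from look import *
look("d4",(329,199),(212,210),66,6)
rows([])
E
```

```text
top off 296 166
scene off 179 177
clock 12.03 tcp [ 0.615  -0.2034  0.0979] yaw 1.19 F [-0.9 -0.5 -2.7] gap 0.0129 q [ 35.  33. -30. 100.  20.  52.  64.]
```

View pics/d4.png

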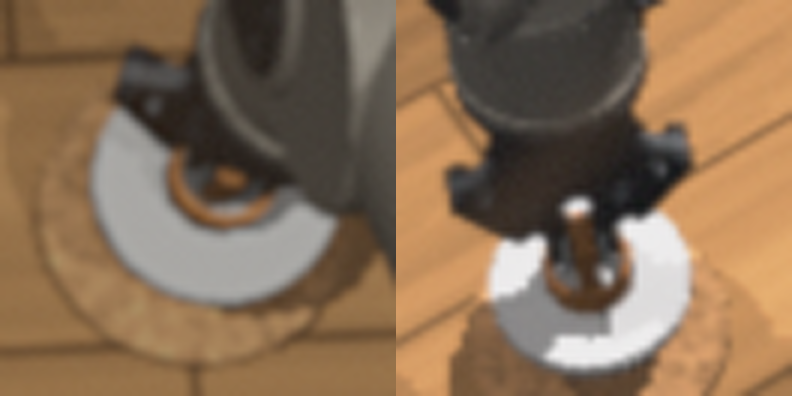

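```bash
python3 - <<'E'
from h import *
ims=[]
a=np.linspace(0,2*np.pi,200)
for n,(u,v) in (("top0",(168,195)),("scene0",(268,130))):
    i,K,T=load(n+".npz"); w=50;s=7
    c=cv2.resize(i[v:v+w,u:u+w],None,fx=s,fy=s,interpolation=2)
    c2=c.copy()
    for im,ctr in((c,None),(c2,(.561,.170))):
        if ctr is None: ctr={"top0":(.5581,.1732),"scene0":(.564,.167)}[n]
        for r,col in((.048,(0,0,255)),(.044,(0,255,0))):
            p=np.array([proj(K,T,[ctr[0]+r*np.cos(t),ctr[1]+r*np.sin(t),.12]) for t in a])
            q=((p-[u,v]+.5)*s-.5); cv2.polylines(im,[np.round(q).astype(int)],True,col,1)
    ims.append(np.hstack([c,c2]))
cv2.imwrite("pics/fit.png",cv2.resize(np.vstack(ims),None,fx=.85,fy=.85))
E
```

```text
(no output)
```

View pics/fit.png

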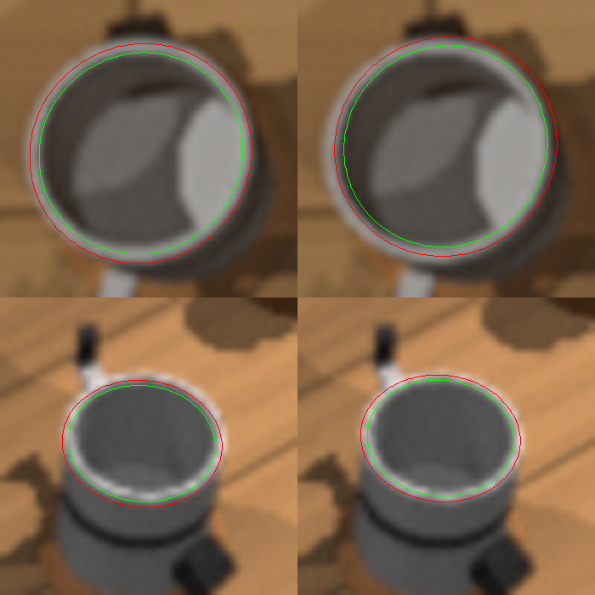

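```bash
python3 - <<'E'
from h import *
rows([(.615,-.2034,.205,1.19),(.561,.1715,.205,1.19),(.561,.1715,.195,1.19)])
E
```

```text
clock 12.03 tcp [ 0.615  -0.2034  0.0979] yaw 1.19 F [-0.9 -0.5 -2.7] gap 0.0129 q [ 35.  33. -30. 100.  20.  52.  64.]
[0.0, -0.1, -107.1, -0.001, 0.0, 0.0]
[328.0, -189.6, -107.0, -0.001, 0.0, 0.0]
[328.0, -189.6, -97.0, -0.001, 0.0, 0.0]
```

Emit:
jog_arm(increments=[[0,0,-15,0,0,0],[0,0,-35,0,0,0],[0,0,-60,0,0,0],[0,0,-85,0,0,0],[0,0,-100,0,0,0],[6,-3,-107,0,0,0],[18,-10,-107,0,0,0],[38,-22,-107,0,0,0],[62,-36,-107,0,0,0],[88,-51,-107,0,0,0],[114,-66,-107,0,0,0],[140,-81,-107,0,0,0]])

```text
clock: 13.52
tcp_pos: [0.591, -0.0406, 0.2047]
eef_rot: [[0.37, 0.929, -0.001], [0.929, -0.37, 0.0], [0.0, -0.001, -1.0]]
force: [-0.2, -0.3, -2.3]
finger_gap: 0.013
```

Emit:
jog_arm(increments=[[26,-15,0,0,0,0],[52,-30,0,0,0,0],[78,-45,0,0,0,0],[104,-60,0,0,0,0],[130,-75,0,0,0,0],[152,-88,0,0,0,0],[170,-98,0,0,0,0],[182,-105,0,0,0,0],[188,-108.6,3,0,0,0],[188,-108.6,8,0,0,0],[188,-108.6,10,0,0,0],[188,-108.6,10,0,0,0]])

```text
clock: 15.02
tcp_pos: [0.5613, 0.1707, 0.195]
eef_rot: [[0.373, 0.928, -0.0], [0.928, -0.373, -0.0], [-0.0, -0.0, -1.0]]
force: [0.5, 0.1, -2.6]
finger_gap: 0.013
```

```bash
python3 - <<'E'
from look import *
look("e1",(192,222),(291,140),66,6)
rows([(.561,.1715,.195,1.19)])
E
```

```text
top off 159 189
scene off 258 107
clock 15.12 tcp [0.5614 0.171  0.1954] yaw 1.189 F [-0.4 -0.  -3.6] gap 0.0129 q [  8.  23. -40. 104.  17.  59.  30.]
[0.3, -0.5, 0.4, 0.0, -0.0, -0.001]
```

View pics/e1.png

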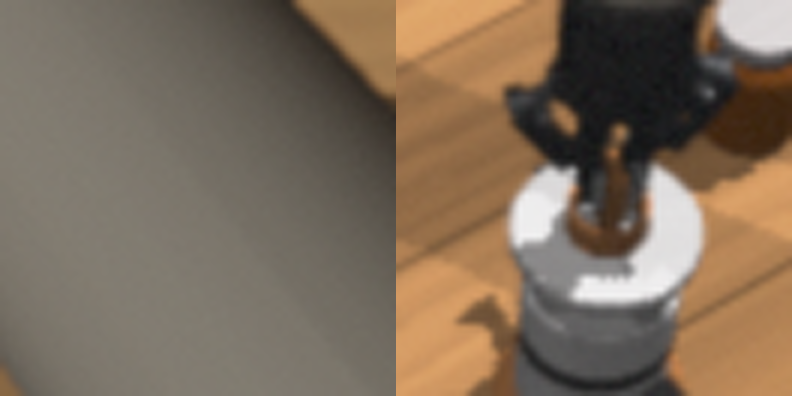

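```bash
python3 - <<'E'
from h import *
i,K,T=load("scene_e1.npz"); 
c=np.array([.5614,.171]); z=.171
# arcs: visible edges
a=np.linspace(0,2*np.pi,160,endpoint=False)
uv=np.array([proj(K,T,[c[0]+.056*np.cos(t),c[1]+.056*np.sin(t),z]) for t in a])
vis=a[(uv[:,1]>140)]
print("plate fit",circ_fit(i,K,T,c,z,.056,ang=vis,rng=.01))
j,K,T=load("scene0.npz")
for r in(.048,.044,.046): print(r,circ_fit(j,K,T,c,.12,r,rng=.01))
s=6;u,v=258,107
im=cv2.resize(i[v:v+66,u:u+66],None,fx=s,fy=s,interpolation=2); im0=cv2.resize(j[v:v+66,u:u+66],None,fx=s,fy=s,interpolation=2)
def draw(im,x,z,r,col):
    p=np.array([proj(K,T,[x[0]+r*np.cos(t),x[1]+r*np.sin(t),z]) for t in a]); cv2.polylines(im,[np.round((p-[u,v]+.5)*s-.5).astype(int)],True,col,1)
x=circ_fit(i,K,T,c,z,.056,ang=vis,rng=.01)[0]
draw(im,x,z,.056,(0,0,255)); draw(im,c,z,.056,(0,255,0)); draw(im0,(.563,.1685),.12,.048,(0,0,255)); draw(im0,(.563,.1685),.12,.044,(0,255,0))
cv2.imwrite("pics/e2.png",np.hstack([im,im0]))
E
```

```text
plate fit (array([0.56232578, 0.16887891]), np.float64(69.90666961669922))
0.048 (array([0.56315599, 0.16650565]), np.float64(44.74492645263672))
0.044 (array([0.56464866, 0.16753962]), np.float64(50.19118118286133))
0.046 (array([0.5646522 , 0.16833557]), np.float64(51.26738357543945))
```

View pics/e2.png

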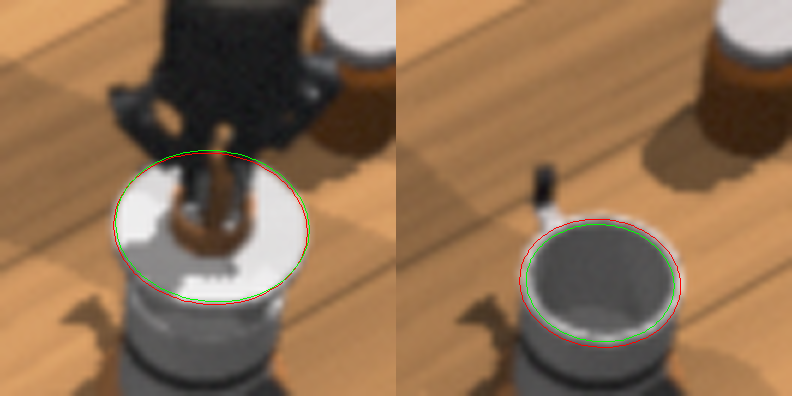

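Emit:
jog_arm(increments=[[1,0,8,0,0,0],[1,0,16,0,0,0],[1,0,22,0,0,0],[1,0,26,0,0,0],[1,0,28,0,0,0],[1,0,30,0,0,0],[1,0,32,0,0,0],[1,0,32,0,0,0]])

```text
clock: 16.12
tcp_pos: [0.5616, 0.1724, 0.1633]
eef_rot: [[0.372, 0.928, 0.0], [0.928, -0.372, 0.0], [0.0, -0.0, -1.0]]
force: [0.1, -0.4, -2.7]
finger_gap: 0.0127
```

Emit:
jog_arm(increments=[[0,0,1,0,0,0],[0,0,2,0,0,0],[0,0,3,0,0,0],[0,0,4,0,0,0],[0,0,5,0,0,0],[0,0,5,0,0,0]])

```text
clock: 16.88
tcp_pos: [0.5614, 0.1725, 0.1582]
eef_rot: [[0.372, 0.928, -0.0], [0.928, -0.372, 0.0], [-0.0, -0.0, -1.0]]
force: [-2.8, 1.4, -3.0]
finger_gap: 0.013
```

Emit:
jog_arm(increments=[[0,-1,0,0,0,0],[0,-1,1,0,0,0],[0,-1,2,0,0,0],[0,-1,3,0,0,0],[0,-1,4,0,0,0],[0,-1,4,0,0,0]])

```text
clock: 17.62
tcp_pos: [0.5606, 0.1727, 0.1543]
eef_rot: [[0.372, 0.928, -0.0], [0.928, -0.372, 0.0], [-0.0, -0.0, -1.0]]
force: [0.2, 0.4, -2.1]
finger_gap: 0.013
```

Emit:
jog_arm(increments=[[0,0,0.5,0,0,0],[0,0,1,0,0,0],[0,0,1.5,0,0,0],[0,0,2,0,0,0],[0,0,2,0,0,0]])

```text
clock: 18.25
tcp_pos: [0.5607, 0.1728, 0.1524]
eef_rot: [[0.372, 0.928, 0.0], [0.928, -0.372, 0.0], [0.0, 0.0, -1.0]]
force: [0.0, -0.8, -0.9]
finger_gap: 0.013
```

Emit:
jog_arm(increments=[[0,0,0.5,0,0,0],[0,0,0.8,0,0,0],[0,0,0.8,0,0,0]])

```text
clock: 18.62
tcp_pos: [0.5607, 0.1728, 0.1524]
eef_rot: [[0.372, 0.928, 0.001], [0.928, -0.372, -0.0], [-0.0, 0.001, -1.0]]
force: [-4.3, -3.0, 12.5]
finger_gap: 0.0131
```

```bash
python3 - <<'E'
from look import *
look("f1",(192,222),(291,140),66,6)
rows([])
E
```

```text
top off 159 189
scene off 258 107
clock 18.73 tcp [0.5607 0.1727 0.1524] yaw 1.19 F [-5.7 -3.4 12. ] gap 0.0129 q [  7.  26. -39. 106.  19.  55.  28.]
```

View pics/f1.png

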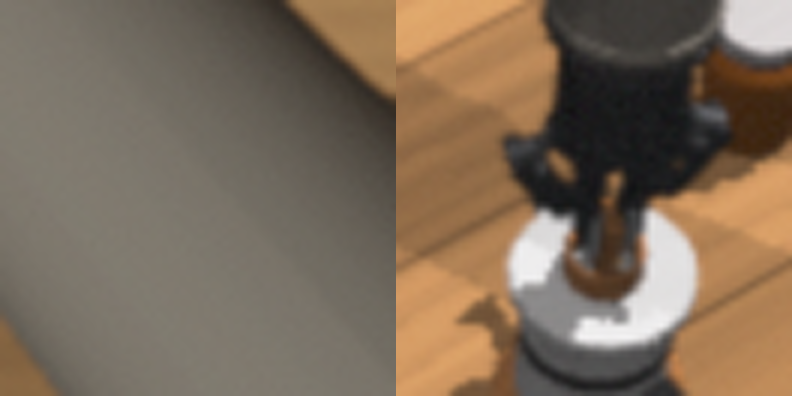

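Seated: TCP z is 0.1524, exactly the predicted seat height, and the press force has risen to 12 N. I'll ease off and open.

Emit:
jog_arm(increments=[[0,0,-0.4,0,0,0],[0,0,-0.7,0,0,0],[0,0,-0.7,0,0,0]])

```text
clock: 19.1
tcp_pos: [0.5607, 0.1727, 0.1524]
eef_rot: [[0.372, 0.928, 0.0], [0.928, -0.372, -0.0], [0.0, 0.0, -1.0]]
force: [-1.5, -2.3, 5.6]
finger_gap: 0.0129
```

Emit:
jog_arm(hand=1, increments=[[0,0,0,0,0,0],[0,0,0,0,0,0],[0,0,0,0,0,0],[0,0,0,0,0,0],[0,0,0,0,0,0],[0,0,0,0,0,0],[0,0,0,0,0,0],[0,0,0,0,0,0]])

```text
clock: 20.1
tcp_pos: [0.5606, 0.1728, 0.1522]
eef_rot: [[0.372, 0.928, -0.0], [0.928, -0.372, 0.0], [0.0, -0.0, -1.0]]
force: [0.9, 0.2, -0.9]
finger_gap: 0.0856
```

```bash
python3 - <<'E'
from look import *
look("f2",(192,222),(291,140),66,6)
rows([(.5607,.1728,.129,1.19)])
E
```

```text
top off 159 189
scene off 258 107
clock 20.2 tcp [0.5606 0.1728 0.1522] yaw 1.19 F [ 0.1 -0.1  0.4] gap 0.0852 q [  7.  26. -39. 106.  19.  55.  28.]
[0.0, 0.0, 23.2, 0.0, -0.0, -0.0]
```

View pics/f2.png

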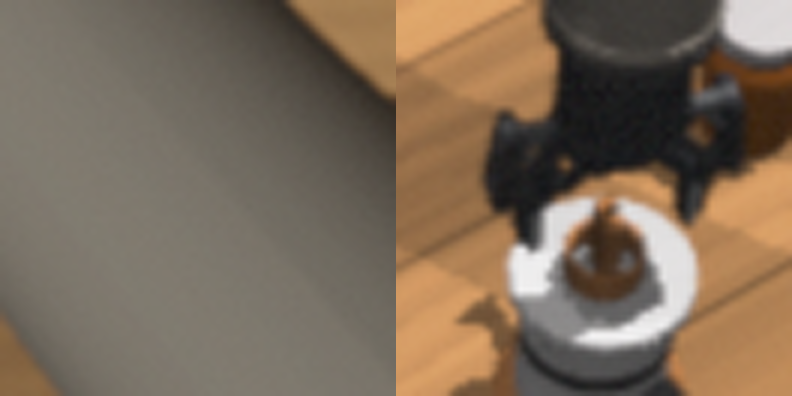

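The tab is released and the lid remained seated. Next: lower 23 mm and grip the collar.

Emit:
jog_arm(increments=[[0,0,6,0,0,0],[0,0,13,0,0,0],[0,0,19,0,0,0],[0,0,23,0,0,0],[0,0,23,0,0,0]])

```text
clock: 20.82
tcp_pos: [0.5605, 0.1727, 0.1289]
eef_rot: [[0.372, 0.928, -0.001], [0.928, -0.372, -0.0], [-0.0, -0.001, -1.0]]
force: [0.3, -0.4, -0.3]
finger_gap: 0.0852
```

Emit:
jog_arm(hand=0, increments=[[0,0,0,0,0,0],[0,0,0,0,0,0],[0,0,0,0,0,0],[0,0,0,0,0,0],[0,0,0,0,0,0],[0,0,0,0,0,0],[0,0,0,0,0,0],[0,0,0,0,0,0]])

```text
clock: 21.82
tcp_pos: [0.5608, 0.1729, 0.1301]
eef_rot: [[0.372, 0.928, 0.001], [0.928, -0.372, -0.0], [0.0, 0.001, -1.0]]
force: [-3.8, -2.2, 10.5]
finger_gap: 0.0486
```

```bash
python3 - <<'E'
from look import *
look("g1",(192,222),(291,140),66,6)
rows([])
E
```

```text
top off 159 189
scene off 258 107
clock 21.93 tcp [0.5608 0.1729 0.13  ] yaw 1.19 F [-3.3 -2.1  9.7] gap 0.0484 q [  6.  27. -38. 107.  21.  53.  27.]
```

View pics/g1.png

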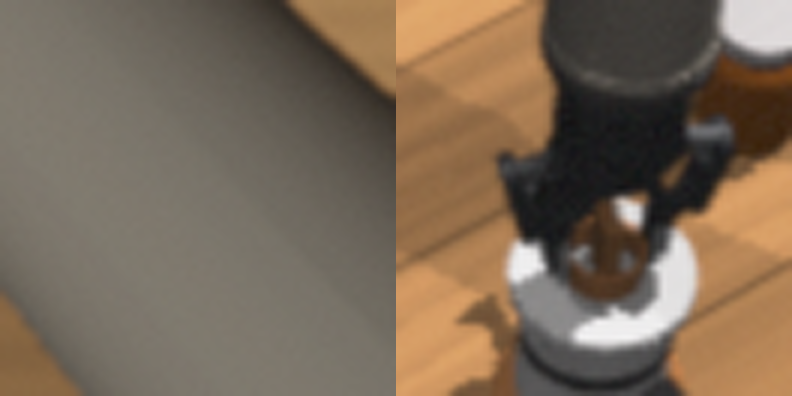

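Emit:
jog_arm(increments=[[0,0,-1,0,0,0],[0,0,-2,0,0,0],[0,0,-4,0,0,0],[0,0,-6,0,0,0],[0,0,-6,0,0,0]])

```text
clock: 22.55
tcp_pos: [0.5607, 0.1729, 0.1354]
eef_rot: [[0.372, 0.928, 0.0], [0.928, -0.372, 0.0], [0.0, 0.0, -1.0]]
force: [0.1, 0.4, -0.9]
finger_gap: 0.0481
```

```bash
python3 - <<'E'
from look import *
look("g2",(192,222),(291,140),66,6)
rows([])
E
```

```text
top off 159 189
scene off 258 107
clock 22.65 tcp [0.5606 0.1727 0.1352] yaw 1.19 F [ 0.3 -0.  -1.2] gap 0.0481 q [  7.  27. -38. 107.  20.  53.  27.]
```

View pics/g2.png

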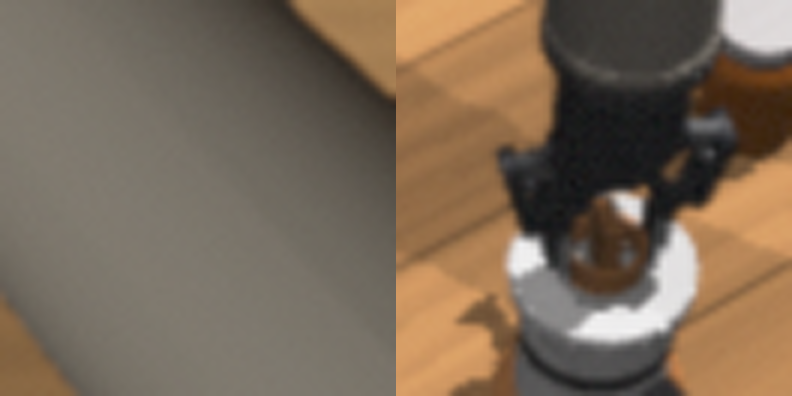

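The lifted load is only about 1 N, so this is the outer lid alone. Continuing straight up.

Emit:
jog_arm(increments=[[0,0,-3,0,0,0],[0,0,-8,0,0,0],[0,0,-15,0,0,0],[0,0,-23,0,0,0],[0,0,-31,0,0,0],[0,0,-40,0,0,0],[0,0,-50,0,0,0],[0,0,-60,0,0,0],[0,0,-70,0,0,0],[0,0,-80,0,0,0],[0,0,-88,0,0,0],[0,0,-92,0,0,0]])

```text
clock: 24.15
tcp_pos: [0.5607, 0.1728, 0.2278]
eef_rot: [[0.372, 0.928, 0.0], [0.928, -0.372, 0.0], [0.0, 0.0, -1.0]]
force: [0.5, 0.3, -1.3]
finger_gap: 0.0485
```

Emit:
jog_arm(increments=[[0,0,-3,0,0,0],[0,0,-5,0,0,0],[0,0,-5,0,0,0],[0,0,-5,0,0,0],[0,0,-5,0,0,0],[0,0,-5,0,0,0]])

```text
clock: 24.9
tcp_pos: [0.5606, 0.1728, 0.2322]
eef_rot: [[0.372, 0.928, -0.0], [0.928, -0.372, 0.0], [0.0, -0.0, -1.0]]
force: [-0.8, -0.2, -0.6]
finger_gap: 0.0484
```

```bash
python3 - <<'E'
from look import *
look("h1",(192,222),(291,125),100,4)
rows([])
E
```

```text
top off 142 172
scene off 241 75
clock 25.0 tcp [0.5606 0.1728 0.2322] yaw 1.19 F [ 0.8 -0.3 -1. ] gap 0.0484 q [  9.  21. -41. 102.  15.  63.  32.]
```

View pics/h1.png

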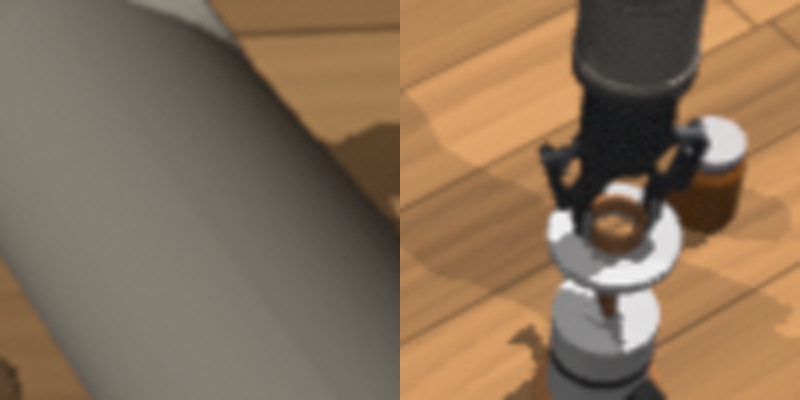

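The scene view shows the outer lid level in the fingers at crop (615,240). The inner lid is on the rim at (605,315), with its tab below the skirt. I'll do a final check of the full scene, then hand in.

```bash
python3 - <<'E'
from h import *
i,_,_=load("scene_h1.npz"); j,_,_=load("scene0.npz")
for n,(u,v) in {"jug":(144,235),"mug":(295,225),"jar":(318,118)}.items():
    d=np.abs(i[v-20:v+20,u-18:u+18].astype(int)-j[v-20:v+20,u-18:u+18]).mean(); print(n,round(d,1))
cv2.imwrite("pics/final.png",i)
E
```

```text
jug 12.2
mug 6.7
jar 33.3
```

View pics/final.png

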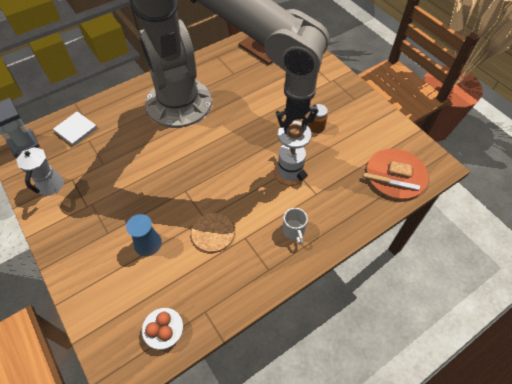

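The jug (144,235), mug (295,225) and jar (318,118) are where they started. The pixel differences I measured are from shadows and from the arm covering part of the jar. Handing in.

```bash
python3 - <<'E'
from workcell import robot
print(robot.sign_off())
E
```

```text
the job is handed in; nothing more can be done
None
```

I did all the steps in order and handed the job in at about 25 s of the 72 s allowed; the hand-in reported no verdict.

- **Lever:** I pushed it until the force rose about 10 N within 1 mm, an estimated 0.88 rad. I then backed off along the arc, and the images showed it back at its home position.
- **Seating:** I carried the nested lids by the tab and lowered them until contact. The tool height was 0.1524 m, exactly what a full seat predicts, and I let go only after that.
- **Outer lid:** I lifted it by the collar, and the load of about 1 N showed it was the outer lid alone. At hand-in it was held level and still, with its skirt at about 0.216 m against the 0.184 m needed.
- **Last checks:** The final image showed the inner lid on the rim with its tab clear below the skirt, and the mug, jam jar and jug where they started.
- **What did not agree or could not be checked:**
  - The two cameras differed by about 4–6 mm on the canister's position. I resolved that with force feedback during insertion.
  - At the end the arm hid the canister from the top camera, so the seat was confirmed only from the scene camera and the tool height.
  - The lever was not clearly visible in the last picture, so its home position rests on the earlier image.

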